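# Fold the bevel gauge and put it away

## Robot

A 7-joint arm with a two-finger parallel gripper is mounted at the origin on the work surface. World frame = base frame: x ahead of the robot, y to its left, z up, the work surface at z = 0. Lengths are in m, angles in rad, forces in N, time in s.
With the tool pointing down it reaches from about 0.425 to 0.875 m from the base axis. Payload 9.9 kg.
Tool frame: the origin (TCP) lies at the very end of the fingers, on their centre line; the grasp point (between the pads) lies 19 mm behind it; z points along the fingers, y is the direction in which the jaws open and shut (so a half turn about z gives the same grasp; the last joint's range is limited). The gripper opens to 85 mm and grips with 20 to 120 N. Pads are 22 mm wide; open, the fingers measure 114 mm over their backs; the gripper's body (76 mm by 85 mm) begins 54 mm behind the grasp point. The pads swing forward as they close: fully open they stand 13 mm farther back than shut.
Start: joints at [-1.236, 0.576, 0.025, 1.437, -0.015, 1.129, -0.057], TCP at [0.274, 0.617, 0.231] pointing down, gripper open.
Joint ranges: [-2.76, 2.76], [-0.34, 2.15], [-1.52, 1.57], [0.19, 2.46], [-1.09, 4.23], [0.17, 1.99], [-2.82, 2.82]. Speed limits (rad/s): [2.22, 2.22, 3.01, 3.01, 3.14, 3.14, 3.14].

## Interface

Orientations are given as a rotation vector (axis times angle).
In Python, from station import sense, capture, get_calibration, hand_in gives the robot as it stands.
- The arm moves only by the shell command python3 -m handwheel 'ROWS' [OPENING] [FORCE]. ROWS is JSON, a list of rows, each a list of 4 numbers: the shift along the world's x, y, z in m, then the turn about the world's z in degrees. In form: [[tx, ty, tz, roll], ...]. A call has exactly 10 rows; each row shifts and turns the commanded pose from where the row before left it; what a row does not reach is not made up. A row lasts 1/8 s, in which the tool goes at most 62.5 mm and 10.7 degrees, less where a joint would pass 70% of its speed; a pose out of reach is approached as far as the arm can. A call is refused whole if a number of a shift passes 0.0625 or a number of a turn 10.7, either way. A call with a gripper value outside its range is refused whole. OPENING is the opening in per cent of the stroke, from 0 (shut) to 100 (fully open), set as the call begins (- or left out, the last holds). The fingers move at their own pace and stop on an object; FORCE is the grip in N (left out, the last holds). Time passes only in rows, so rows that do not move let the fingers close, or fill a call up. It gives the time, the measured TCP pose, the force and the opening at its end, in the units of the state.
- sense(): the state, without advancing time (a new reading comes with each control period).
- capture(name): name is "scene" or "side" or "wrist"; returns the picture (480x640x3 uint8, red, green, blue); there is no depth.
- get_calibration(name): a dict with "K" (3x3 intrinsics, pixels), "eye" and "attitude" of the camera in the world. Camera axes: x right, y down, z forward; pixel columns grow to the right and rows downward; lengths in m; the calibration is good to about 2 mm. The wrist camera is an equidistant fisheye: a pixel r from the principal point sees the ray r / f radians off the axis. A picture is of the moment at which its call begins: read the wrist's pose just before it. get_calibration takes no time and is no camera call; for the wrist camera it gives the pose at the moment of the call.
- hand_in(): hands the job in, once; it reports no verdict.
The state is a dict: "time_s": time; "joint_pos": joint angles; "dq": joint speeds; "tau": joint torques, N m; "eef_pos": TCP position; "tool_rot": TCP orientation; "ft_force": force on the tool from outside, world axes, zero at the start; "ft_torque": the same for the moment, N m; "grip_width": finger opening in m.
Only numpy, scipy, OpenCV 4.12 (cv2) and the standard library are available. Lean on these libraries where they do the work, as an engineer would, in place of code of your own. Each camera call takes 0.05 s, during which the arm holds its last target. There are 200 camera calls.

## Task

At the nest-box painting table, fold the hinged timber bevel gauge shut and lay it flat in the empty long bay of the plywood storage case, either way round, then let go. Leave the plain timber batten, the tin and the brush where they are.

Things in the scene. Friction and masses are not known exactly. Their poses are not given: they have to be found in the camera images.
- gauge_mid (a point): Folding bevel gauge, loose, about 110 g: two timber arms standing on edge, each 150 mm long, 12 wide, 28 tall, hinged at one end, starting open as a V. This point: on the inner face of the first arm, half-way along and half-way up (14 mm over its underside). x axis: along the first arm, hinge to free end; z up. The first arm lies on the +y side of this point, the second on the -y side.
- gauge_hinge (a point): The gauge's upright brass hinge at one end of both arms: this point is on the hinge axis, half-way up (14 mm), 75 mm from gauge_mid on its -x side; same axes as gauge_mid. Folded shut the gauge is a bar 157 mm long, 25 wide, 28 tall, and gauge_mid is its centre.
- gauge_fold (a joint): Opening angle of the gauge, rad: 0 shut, 0.42 to 0.60 at the start; it grows as the second arm swings to the first arm's -y side. A light friction hinge (0.03 N m), no spring: it stays where left. Squeezing both arms from outside, 40 to 55 mm from the hinge where the V is at most 65 mm wide overall, folds and grips it at once.
- case_bay (a point): Plywood storage case, fixed: an open tray 138 x 200 mm with two bays. This point: centre of the floor of the empty long bay, 6 mm above the table. This bay is 64 mm wide (x axis), 184 mm long (y axis); walls 8 mm thick, 12 mm high over its floor (tops 18 mm above the table). The smaller bay on the +x side, 50 mm wide, holds four flat brass hinges.
- batten: Bystander: a plain straight timber batten without a hinge, 150 x 24 x 28 mm, loose, origin at the centre of its underside, x axis along it.
- tin: Bystander: a closed steel tin, 74 mm across and 85 mm tall, loose, upright, origin at the centre of its underside.
- brush: Bystander: a flat wooden-handled paint brush about 200 mm long and 20 mm thick, lying on the table beyond the work, loose.
Not all that is in view belongs to the job. Of the things like the part that bears case_bay, leave any that is orange or turquoise; of the rest the larger one is meant.

How it is judged:
On the way:
1. the gauge is folded shut (within 10 degrees) (value of joint gauge_fold below 0.175 rad), for 0.2 s.
At the end, for the whole second after the job is handed in: The gauge is shut (within 10 degrees) and lies at rest on the floor of the empty long bay: its centre within 25 mm across and 20 mm along of the bay's centre and less than 19 mm above the bay's floor, its length within 17 degrees of the bay's, either way round (value of joint gauge_fold below 0.175 rad and x of gauge_mid in the frame of case_bay between -0.025 and 0.025 m and y of gauge_mid in the frame of case_bay between -0.02 and 0.02 m and z of gauge_mid in the frame of case_bay below 0.019 m and angle between the x axis of gauge_mid and the y axis of case_bay, either way round below 0.3 rad and linear speed of gauge below 0.02 m/s); the robot touches nothing.
It fails at once if the batten is moved by more than 30 mm (distance of batten from where it was at the start of the episode above 0.03 m).
It fails at once if the tin is moved by more than 30 mm (distance of tin from where it was at the start of the episode above 0.03 m).
It fails at once if the brush is moved by more than 30 mm (distance of brush from where it was at the start of the episode above 0.03 m).
It also fails if it takes over 38 s, if anything falls off the work surface, if the arm or the gripper's body presses on something with over 40 N, if the wrist force passes 120 N, or if a joint passes its speed limit or range.

## Working session

There is one attempt and no reset: what is moved stays moved. The work goes in short steps, Python scripts to look and compute and a shell command to move; the robot and the scene stay as the last step left them, time stands still between calls to the robot, and variables do not carry over. Pictures are saved under pics/ and viewed, about 8 in all and at most 12, crops included, and the job is handed in when it is done.

```bash
mkdir -p pics; cat > h.py <<'E'
import numpy as np, cv2
from station import *
def snap(n,f):
    im=capture(n); cv2.imwrite('pics/'+f,im[:,:,::-1]); return im
E
python3 - <<'E'
from h import *
for n in ['scene','side','wrist']:
    c=get_calibration(n); print(n,np.round(c['K'],1).tolist(),np.round(c['eye'],4),np.round(c['attitude'],4).tolist())
    snap(n,n+'0.png')
s=sense(); print(s['time_s'],s['eef_pos'],s['tool_rot'],s['grip_width'])
E
```

```text
scene [[525.5, 0.0, 330.4], [0.0, 525.5, 236.1], [0.0, 0.0, 1.0]] [1.3878 0.7802 0.9089] [-0.9889, -2.3234, 1.1854]
side [[522.6, 0.0, 321.9], [0.0, 522.6, 236.1], [0.0, 0.0, 1.0]] [ 0.4452 -0.9763  0.8791] [-2.2808, 0.1564, -0.0775]
wrist [[371.6, 0.0, 316.8], [0.0, 371.6, 237.0], [0.0, 0.0, 1.0]] [0.2143 0.6441 0.3726] [2.4369, 1.5825, 0.2154]
0.15 [0.27433095 0.61637191 0.23064753] [-6.52909640e-01 -3.07280367e+00  1.93970113e-03] 0.08547504067016193
```

View pics/scene0.png

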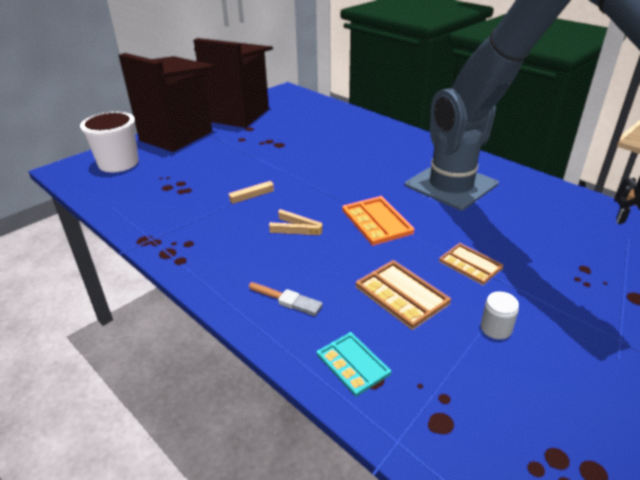

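View pics/side0.png

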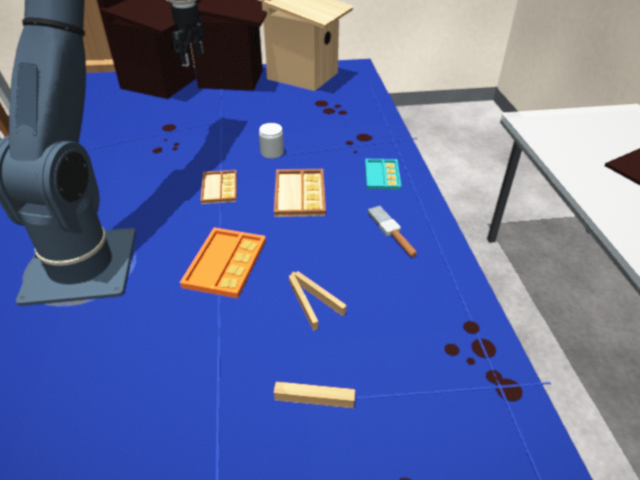

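The scene camera shows the V gauge at (297,224), hinge near (320,228), and a straight batten at (251,191). The side camera shows the gauge at (315,300), hinge near (294,274), and the batten at (315,394).

Tray candidates:
- Orange: scene (378,220), excluded.
- Turquoise: scene (353,362), excluded.
- Small plywood: scene (471,263), side (219,186).
- Large plywood: scene (404,292), side (300,192). This is the larger of the two left, so it fits. I'll confirm it in crops.

```bash
python3 - <<'E'
import cv2
a=cv2.imread('pics/side0.png')[160:335,190:360]; b=cv2.imread('pics/scene0.png')[200:335,260:460]
a=cv2.resize(a,None,fx=3.4,fy=3.4,interpolation=cv2.INTER_CUBIC);b=cv2.resize(b,None,fx=4,fy=4,interpolation=cv2.INTER_CUBIC)
cv2.imwrite('pics/ca.png',a);cv2.imwrite('pics/cb.png',b)
E
```

```text
(no output)
```

View pics/ca.png

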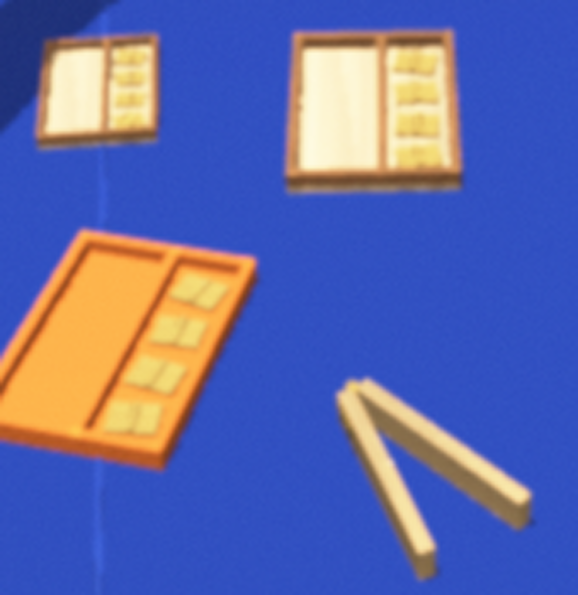

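View pics/cb.png

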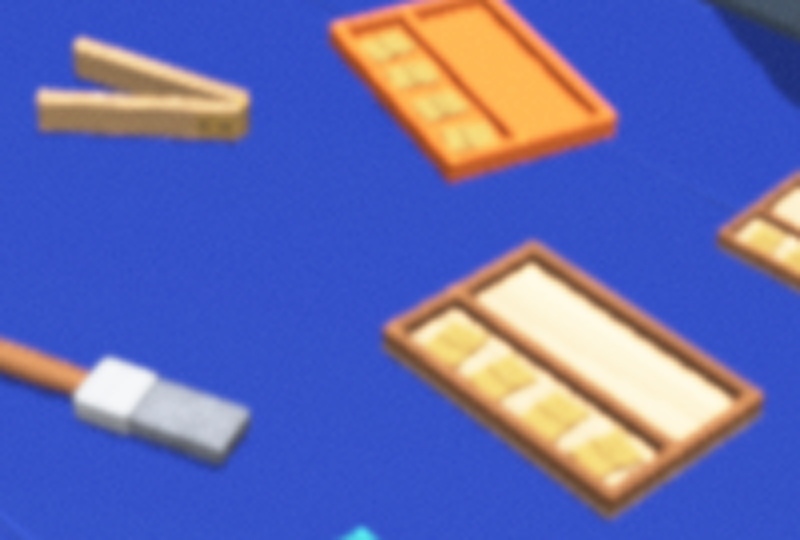

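Crops confirm both. The V with the brass hinge end (side crop about (353,385)) is the gauge, and its free ends are at (425,549) and (522,497). The larger natural plywood tray has an empty bay on its left and brass hinges on its right. Next I triangulate.

```bash
cat > tri.py <<'E'
from h import *
from scipy.spatial.transform import Rotation as R
def cam(n):
    c=get_calibration(n); return np.array(c['K']),np.array(c['eye']),R.from_rotvec(c['attitude']).as_matrix()
def ray(n,uv):
    K,e,A=cam(n); return e, A@(np.linalg.inv(K)@[*uv,1])
def tri(p,q):
    M=[];b=[]
    for n,uv in (('side',p),('scene',q)):
        e,d=ray(n,uv); d/=np.linalg.norm(d); P=np.eye(3)-np.outer(d,d); M.append(P);b.append(P@e)
    x,r,_,_=np.linalg.lstsq(np.vstack(M),np.hstack(b),rcond=None); return x,np.sqrt(r)
def plane(n,uv,z):
    e,d=ray(n,uv); return e+d*(z-e[2])/d[2]
E
python3 - <<'E'
from tri import *
S=lambda x,y:(x/3.4+190-.35,y/3.4+160-.35); C=lambda x,y:(x/4+260-.37,y/4+200-.37)
for nm,p,q,z in [('hinge',(353,385),(240,98),.028),('endL',(425,549),(82,42),.028),('endR',(522,497),(42,92),.028),
 ('-x+y',(293,31),(763,397),.018),('+x+y',(452,31),(612,503),.018),('+x-y',(460,180),(384,328),.018),('-x-y',(287,180),(533,241),.018)]:
    x,r=tri(S(*p),C(*q)); print(nm,x.round(4),r.round(4),plane('side',S(*p),z).round(4),plane('scene',C(*q),z).round(4))
print('batten',tri((315,387),(251,187)),'tin',tri((271,127),(503,300)),'brush',tri((376,212),(318,305)))
E
```

```text
hinge [ 0.502  -0.1257  0.0303] [0.] [ 0.5022 -0.1234  0.028 ] [ 0.4997 -0.128   0.028 ]
endL [ 0.531  -0.2696  0.0273] [0.0022] [ 0.5322 -0.2713  0.028 ] [ 0.5299 -0.2686  0.028 ]
endR [ 0.5975 -0.2381  0.0293] [0.0015] [ 0.5985 -0.2376  0.028 ] [ 0.5951 -0.2394  0.028 ]
-x+y [0.4945 0.3246 0.0181] [0.0016] [0.4937 0.3261 0.018 ] [0.4958 0.3244 0.018 ]
+x+y [0.6311 0.3106 0.016 ] [0.0002] [0.6306 0.3078 0.018 ] [0.633  0.3116 0.018 ]
+x-y [0.6072 0.1082 0.0132] [0.0027] [0.6077 0.1005 0.018 ] [0.6093 0.1121 0.018 ]
-x-y [0.4726 0.1235 0.0155] [0.0026] [0.474  0.1184 0.018 ] [0.4728 0.1254 0.018 ]
batten (array([ 0.51146478, -0.43197577,  0.03475176]), array([0.00102746])) tin (array([0.49062852, 0.44896662, 0.08971202]), array([0.00213998])) brush (array([0.73978526, 0.09738167, 0.01206396]), array([0.0091786]))
```

The triangulated heights agree with the text: 28–30 mm for the gauge top and 13–18 mm for the rim.

| Item | Position / angle |
|---|---|
| Gauge hinge | about (0.500, -0.125) |
| Gauge bisector | -64° |
| Grasp point | about (0.521, -0.166), jaws at 26° |
| Bay centre | about (0.523, 0.219), bay yaw about -6.3° |

I'll move now and pass over the case to get a wrist view.

```bash
python3 -m handwheel '[[0.02,-0.045,0,-4],[0.02,-0.045,0,-4],[0.02,-0.045,0,-4],[0.02,-0.045,0,-4],[0.02,-0.045,0,-4],[0.02,-0.045,0,-4],[0.02,-0.045,0,-4],[0.02,-0.045,0,-4],[0.02,-0.045,0,-4],[0.02,-0.045,0,-4]]' 100 50
python3 - <<'E'
from h import *
c=get_calibration('wrist'); print(c['eye'],c['attitude']); snap('wrist','w1.png'); np.save('w1.npy',np.r_[c['eye'],c['attitude']])
print(sense()['eef_pos'])
E
```

```text
time_s: 1.4
eef_pos: [0.4749, 0.1652, 0.2313]
tool_rot: [-1.668, -2.662, -0.0]
ft_force: [-0.5, 0.3, 0.3]
grip_width: 0.0852
[0.44719403 0.22624962 0.37334163] [2.80338229 0.64370958 0.08883884]
[0.47736588 0.15808099 0.23165407]
```

View pics/w1.png

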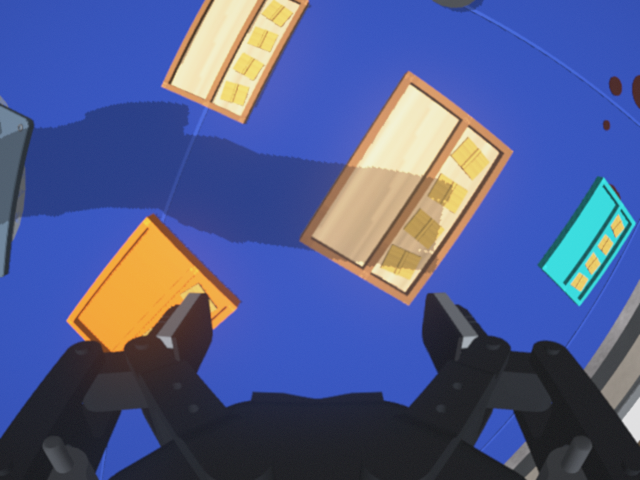

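The wrist view shows the plywood case with rim corners at (408,73), (512,152), (408,302) and (302,240), and its empty bay on the left. I refine the bay from these and go to above the gauge.

```bash
cat >> tri.py <<'E'
def wplane(pose,uv,z,K=None):
    K=np.array(get_calibration('wrist')['K']); p=(np.array(uv,float)-K[:2,2])/K[0,0]; t=np.linalg.norm(p)
    d=R.from_rotvec(pose[3:]).as_matrix()@np.r_[p/t*np.sin(t),np.cos(t)]
    return pose[:3]+d*(z-pose[2])/d[2]
E
python3 - <<'E'
from tri import *
w=np.load('w1.npy')
P=np.array([wplane(w,u,.018) for u in [(408,73),(512,152),(408,302),(302,240)]]);print(P.round(4),P.mean(0))
y=P[0]+P[1]-P[2]-P[3]; x=P[1]+P[2]-P[0]-P[3]; print(np.degrees([np.arctan2(-y[0],y[1]),np.arctan2(x[1],x[0])]),np.linalg.norm(x)/2,np.linalg.norm(y)/2)
x/=np.linalg.norm(x); print('bay',P.mean(0)-.029*x)
E
python3 -m handwheel '[[0.006,-0.046,-0.015,0],[0.006,-0.046,-0.015,0],[0.006,-0.046,-0.015,0],[0.006,-0.046,-0.015,0],[0.006,-0.046,-0.015,0],[0.006,-0.046,-0.015,0],[0.006,-0.046,-0.015,0],[0,0,0,0],[0,0,0,0],[0,0,0,0]]'
python3 - <<'E'
from h import *
c=get_calibration('wrist'); snap('wrist','w2.png'); np.save('w2.npy',np.r_[c['eye'],c['attitude']])
print(sense()['eef_pos'],sense()['tool_rot'])
E
```

```text
[[0.498  0.3223 0.018 ]
 [0.6336 0.3091 0.018 ]
 [0.6107 0.1149 0.018 ]
 [0.4786 0.1283 0.018 ]] [0.55521719 0.2186612  0.018     ]
[-6.21633065 -5.66238222] 0.1345008863634559 0.19524220552569926
bay [0.5263587  0.22152253 0.018     ]
time_s: 2.7
eef_pos: [0.5167, -0.1538, 0.1265]
tool_rot: [-1.662, -2.666, -0.001]
ft_force: [-0.5, -0.4, 0.5]
grip_width: 0.0855
[ 0.51678735 -0.15384623  0.12659407] [1.66165688e+00 2.66607997e+00 9.89519931e-04]
```

View pics/w2.png

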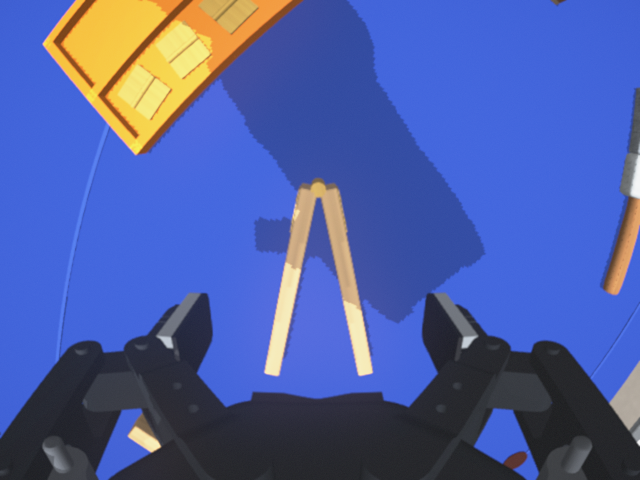

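The gauge is centred between the fingers: hinge at (318,187), arm ends at (272,373) and (365,373), bisector vertical.

```bash
python3 - <<'E'
from tri import *
w=np.load('w2.npy')
h,a,b=[wplane(w,u,.028) for u in [(318,188),(272,372),(365,372)]]
m=(a+b)/2;u=(m-h)[:2];L=np.linalg.norm(u);u/=L
print(h,a,b,L,np.linalg.norm(a-b),np.degrees(np.arctan2(u[1],u[0])))
print('grasp',h[:2]+.047*u)
s=sense();y=R.from_rotvec(s['tool_rot']).as_matrix()[:,1];print('jaw deg',np.degrees(np.arctan2(y[1],y[0])),s['eef_pos'])
E
```

```text
[ 0.50452767 -0.12265448  0.028     ] [ 0.53534765 -0.26776319  0.028     ] [ 0.6014648  -0.23554035  0.028     ] 0.1439471063603136 0.0735512715006808 -63.6557088607228
grasp [ 0.52538458 -0.16477323]
jaw deg 26.132850064644632 [ 0.51678735 -0.15384623  0.12659407]
```

```bash
python3 -m handwheel '[[0.001,-0.0015,-0.017,0],[0.001,-0.0015,-0.017,0],[0.001,-0.0015,-0.017,0],[0.001,-0.0015,-0.017,0],[0.001,-0.0015,-0.017,0],[0.001,-0.0015,-0.017,0],[0.001,-0.0015,-0.016,0],[0,0,0,0],[0,0,0,0],[0,0,0,0]]' 100 50
python3 -m handwheel '[[0,0,0,0],[0,0,0,0],[0,0,0,0],[0,0,0,0],[0,0,0,0],[0,0,0,0],[0,0,0,0],[0,0,0,0],[0,0,0,0],[0,0,0,0]]' 15 50
```

```text
time_s: 4.0
eef_pos: [0.5239, -0.1659, 0.0089]
tool_rot: [1.664, 2.663, 0.001]
ft_force: [0.1, -0.1, 0.2]
grip_width: 0.0857
time_s: 5.25
eef_pos: [0.5239, -0.166, 0.0088]
tool_rot: [1.664, 2.663, 0.0]
ft_force: [-0.9, 0.1, 7.9]
grip_width: 0.0234
```

The grip stopped at 23 mm, so the gauge is folded and held. I lift it and check.

```bash
python3 -m handwheel '[[0,0,0.01,0],[0,0,0.01,0],[0,0,0.015,0],[0,0,0.015,0],[0,0,0.015,0],[0,0,0.015,0],[0,0,0.01,0],[0,0,0,0],[0,0,0,0],[0,0,0,0]]'
python3 - <<'E'
from h import *
c=get_calibration('wrist'); snap('wrist','w3.png'); np.save('w3.npy',np.r_[c['eye'],c['attitude']])
snap('side','s3.png'); snap('scene','c3.png')
E
```

```text
time_s: 6.5
eef_pos: [0.5232, -0.1657, 0.0977]
tool_rot: [-1.664, -2.663, 0.001]
ft_force: [0.9, -1.1, -1.1]
grip_width: 0.0233
```

View pics/w3.png

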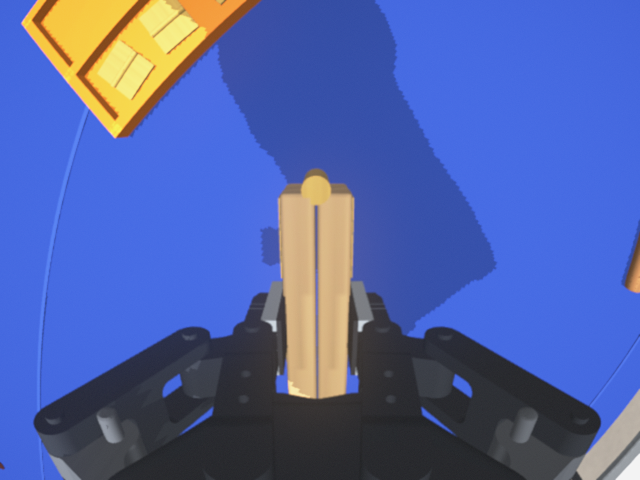

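Folded flat between the pads, with the hinge at (316,190). I compute where the gauge's centre sits relative to the TCP.

```bash
python3 - <<'E'
from tri import *
w=np.load('w3.npy'); s=sense(); T=s['eef_pos']
for z in (.117,.120):
  h=wplane(w,(316.5,190),z); d=(T-h)[:2]; print(h,np.linalg.norm(d),np.degrees(np.arctan2(d[1],d[0])))
m=cv2.imread('pics/side.png') if 0 else None
print(T)
E
```

```text
[ 0.50318312 -0.12081675  0.117     ] 0.04927397901026816 -65.96351025896763
[ 0.50299524 -0.12042425  0.12      ] 0.0497089720360394 -65.9500059116691
[ 0.52325332 -0.165818    0.09789735]
```

```bash
python3 -m handwheel '[[0,0.03,0,-3],[0,0.042,0,-3],[0.001,0.045,0,-4],[0.001,0.045,0,-4],[0.001,0.045,0,-4],[0.001,0.045,0,-4],[0,0.045,0,-4],[0,0.045,0,-3],[0,0.04,0,-3],[0,0.03,0,0]]'
python3 -m handwheel '[[0,0,-0.01,0],[0,0,-0.01,0],[0,0,-0.01,0],[0,0,-0.01,0],[0,0,0,0],[0,0,0,0],[0,0,0,0],[0,0,0,0],[0,0,0,0],[0,0,0,0]]'
python3 - <<'E'
from tri import *
c=get_calibration('wrist'); snap('wrist','w4.png'); w=np.r_[c['eye'],c['attitude']];np.save('w4.npy',w)
s=sense();T=s['eef_pos'];y=R.from_rotvec(s['tool_rot']).as_matrix()[:,1];print('jaw deg',np.degrees(np.arctan2(y[1],y[0])),T)
E
```

```text
time_s: 7.9
eef_pos: [0.5271, 0.2485, 0.0979]
tool_rot: [-2.333, -2.103, 0.0]
ft_force: [0.2, 0.5, -0.8]
grip_width: 0.0234
time_s: 9.15
eef_pos: [0.5275, 0.2462, 0.0584]
tool_rot: [2.334, 2.102, 0.0]
ft_force: [-0.1, -0.6, -0.5]
grip_width: 0.023
jaw deg -5.992094298400932 [0.52751086 0.2462222  0.05835103]
```

View pics/w4.png

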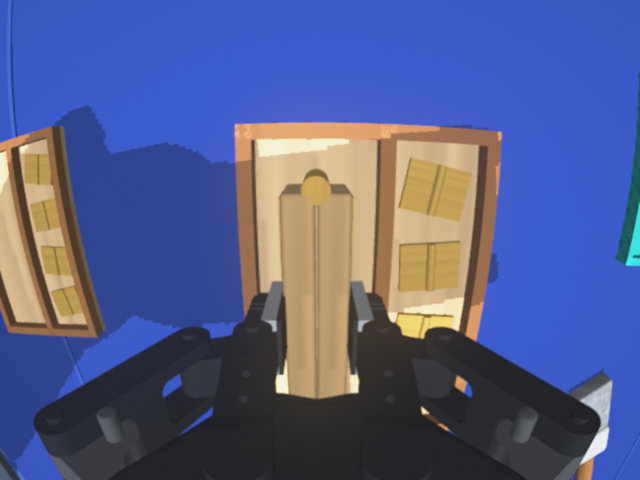

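The gauge sits over the empty bay, aligned with it. The bay's inner far rim runs from (253,138) to (380,139). I check the centring from that.

```bash
python3 - <<'E'
from tri import *
w=np.load('w4.npy');T=sense()['eef_pos']
a,b=[wplane(w,u,.018)[:2] for u in [(253,138),(379.5,139)]]
c,d=[wplane(w,u,.018)[:2] for u in [(235,125),(500,133)]]
x=(d-c)/np.linalg.norm(d-c); y=np.array([-x[1],x[0]])
print(a,b,np.linalg.norm(b-a),np.linalg.norm(d-c),np.degrees(np.arctan2(x[1],x[0])))
bay=(a+b)/2-.092*y; bay2=(c+d)/2-.029*x-.1*y; print(bay,bay2)
ax=np.array([-.1044,-.9945]); g=T[:2]+.026*ax; print('gauge',g,'off',[(g-bay)@x,(g-bay)@y])
E
```

```text
[0.50549678 0.31666444] [0.56703888 0.30967608] 0.061937603196916755 0.1365734595765683 -6.140231267938559
[0.5264273  0.22169806] [0.5256766  0.22072863]
gauge [0.52479646 0.2203652 ] off [np.float64(-0.001478921307678222), np.float64(-0.0014996440245634167)]
```

Within 2 mm of centre. I lower it, release with a small opening, and lift out.

```bash
python3 -m handwheel '[[0.001,0.001,-0.008,0],[0,0,-0.008,0],[0,0,-0.008,0],[0,0,-0.008,0],[0,0,-0.006,0],[0,0,-0.003,0],[0,0,-0.002,0],[0,0,0,0],[0,0,0,0],[0,0,0,0]]'
python3 -m handwheel '[[0,0,0,0],[0,0,0,0],[0,0,0,0],[0,0,0,0],[0,0,0,0],[0,0,0,0],[0,0,0,0],[0,0,0,0],[0,0,0,0],[0,0,0,0]]' 37
python3 -m handwheel '[[0,0,0.005,0],[0,0,0.005,0],[0,0,0.01,0],[0,0,0.02,0],[0,0,0.02,0],[0,0,0.03,0],[0,0,0.03,0],[0,0,0.03,0],[0,0,0,0],[0,0,0,0]]'
python3 - <<'E'
from tri import *
c=get_calibration('wrist'); snap('wrist','w5.png'); np.save('w5.npy',np.r_[c['eye'],c['attitude']])
snap('side','s5.png'); snap('scene','c5.png')
E
```

```text
time_s: 10.45
eef_pos: [0.5286, 0.2473, 0.0155]
tool_rot: [2.335, 2.102, 0.001]
ft_force: [0.0, 0.3, -1.0]
grip_width: 0.0233
time_s: 11.7
eef_pos: [0.5285, 0.2472, 0.0153]
tool_rot: [-2.335, -2.102, -0.0]
ft_force: [-0.8, 0.2, -0.2]
grip_width: 0.0314
time_s: 12.95
eef_pos: [0.5281, 0.2472, 0.1653]
tool_rot: [-2.334, -2.102, 0.0]
ft_force: [-0.6, -0.2, 0.0]
grip_width: 0.0316
```

View pics/w5.png

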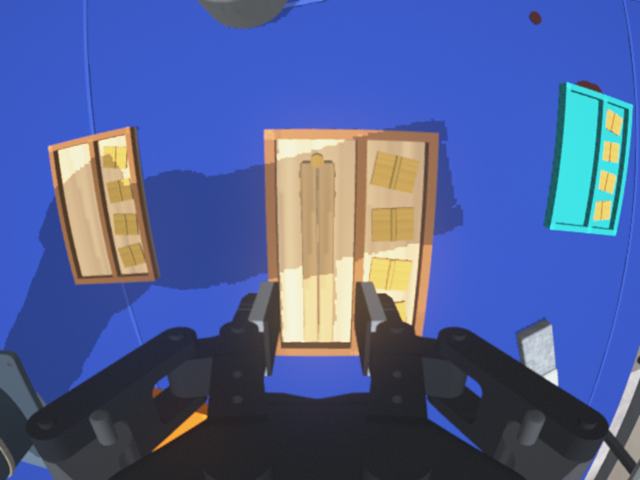

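View pics/s5.png

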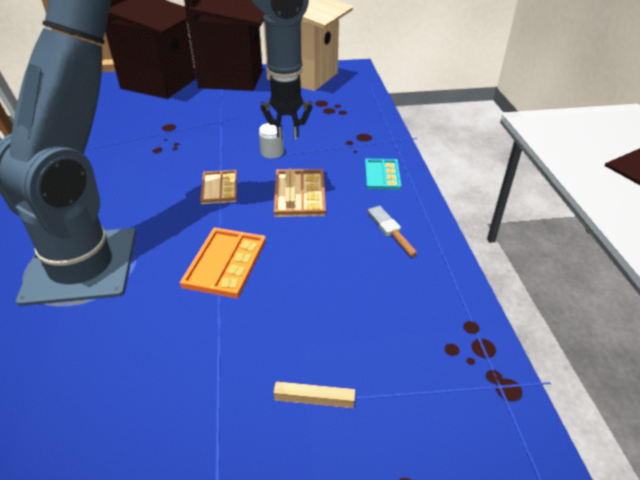

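The gauge lies shut, flat and centred in the bay: hinge at (317,160), bar between the bay walls at columns 277 and 356, clear of both ends. The batten, tin and brush are at the same side-view pixels as at the start, and the gripper is clear.

```bash
python3 - <<'E'
from tri import *
w=np.load('w5.npy')
h=wplane(w,(317,161),.034)[:2]; a=[wplane(w,u,.018)[:2] for u in [(265,131),(437,133)]]
x=(a[1]-a[0])/np.linalg.norm(a[1]-a[0]);y=np.array([-x[1],x[0]]);bay=(a[0]+a[1])/2-.029*x-.1*y
g=h-.075*y;print('offset',(g-bay)@x,(g-bay)@y)
print(hand_in())
E
```

```text
offset 0.0012269041912410248 0.0019061440088025878
the job is handed in; nothing more can be done
None
```

I folded the bevel gauge shut, laid it flat in the empty long bay of the larger plywood case, released it, and handed the job in. `hand_in` reports no verdict, so what follows is my own checking.

- **Grasp:** I squeezed the gauge about 49 mm from its hinge. The grip stopped at 23 mm, and the wrist picture after lifting showed the two arms closed together.
- **Placement:** After release, the wrist picture gave the gauge's centre about 1 mm across and 2 mm along from the bay's centre. That figure assumes the gauge lies parallel to the bay, which the picture bears out. It lies between the walls.
- **Height:** I did not measure the final height by triangulation. It rests on the release height (TCP at 15 mm) and on how the gauge looks in the pictures.
- **Bystanders:** The batten, tin and brush look unmoved in the last side view compared with the first. I compared them by eye only.
- **Clearance and time:** The gripper was at TCP height 165 mm, touching nothing, when the last pictures were taken at about 13 s.

Position estimates of the bay centre from the different views disagreed by about 3 to 4 mm, well within tolerance. No check failed.

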